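# Feed a vial into the reader with a hand crank

## Task

Take the brown screw-cap vial that stands at the front of the bench, on the crank side of the reader, and stand it upright on the reader's tray and let go of it. Then turn the crank clockwise by its loose grip sleeve, keeping hold of the sleeve without letting go part-way, until the tray is fully home inside the hood with the vial still standing on it. Release the crank and leave the other bottles and glassware where they are.

Things in the scene. Friction and masses are not known exactly. Their poses are not given: they have to be found in the camera images.
- vial_mid (a point): Brown glass vial with black screw cap, loose, upright on the table: 38 mm diameter, 99 mm tall, 40 to 85 g. The point is on its axis, 50 mm above its underside; z is up along the vial.
- tray_floor (a point): Tray of the feed stage, an aluminium plate 80 x 74 mm that slides along straight rails. The point is the centre of its flat floor, 34 mm above the table; the floor is a 62 x 62 mm recess inside a rim 6 mm high. x is the way the tray travels into the hood, z is up. Out, it stands in the open between gearbox and hood; the crank starts at a random place in its first quarter turn, so the tray starts 0 to 20 mm in.
- crank_axis (a point): The crank's turning axis, upright, on top of the grey gearbox 170 mm behind (away from the hood) the fully-out tray. The point lies on the axis at the height of the middle of the grip sleeve, about 110 mm above the table. The gearbox top is 67 mm, the crank hub's top 88 mm above the table.
- sleeve_mid (a point): Black upright grip sleeve at the end of the crank arm: 23 mm diameter, 54 mm tall, spinning freely on its pin, so it can be held at a fixed hand direction while it goes round. The point is its middle, 50 mm from the crank axis and about 110 mm above the table; its top is 137 mm up; the flat steel arm lies just below its foot. Turning it takes some 2 to 4 N at the sleeve; the crank stays where it is left.
- crank (a joint): Angle of the crank in rad, growing clockwise seen from above; 0 with the tray fully out, 12.5 (two turns) with it home, a stop just beyond. 1 rad moves the tray 12 mm.
- tray (a joint): Travel of the tray in m: 0 fully out, 0.150 fully home (its rear edge level with the hood's mouth).
- stage: The fixed feed stage and reader, an aluminium base 455 x 110 mm on the table. Origin on the table under the centre of the fully-out tray; x is the travel direction, z up. The gearbox is 74 x 84 mm, centred at x = -170 mm. The white hood is open toward the tray, from x = 110 to 220 mm, 98 mm wide and 166 mm tall (a lens on top to 190 mm), inside 86 mm wide, with its ceiling at 160 mm.
- flask: Bystander: small clear flask with white cap, 44 mm diameter, 104 mm tall; origin at its underside.
- beaker: Bystander: small beaker, 48 mm diameter, 58 mm tall; origin at its underside.
- jar: Bystander: white round bottle with white cap, 60 mm diameter, 162 mm tall, behind the stage; origin at its underside.
There are look-alikes about, which are no part of the job. Leave any purple or yellow look-alike of the part that bears vial_mid alone.

How it is judged:
By the outcome, as a careful person would: the job done as asked, in the order asked, and still so for the second after the job is handed in, with the robot touching nothing.
It also fails if it takes over 72 s, if anything falls off the work surface, if the arm or the gripper's body presses on something with over 40 N, if the wrist force passes 120 N, or if a joint passes its speed limit or range.

## Robot

A 7-joint arm with a two-finger parallel gripper is mounted at the origin on a cart in front of the work surface, level with it; the furniture and walls round the work are solid. World frame = base frame: x ahead of the robot, y to its left, z up, the work surface at z = 0. Lengths are in m, angles in rad, forces in N, time in s.
With the tool pointing down it reaches from about 0.4 to 0.85 m from the base axis. Payload 4.5 kg.
Tool frame: the origin (TCP) lies between the finger pads; the fingertips stand 11 mm ahead of it and the grasp point (between the pads) lies 8 mm behind it (r.nose_length is the distance from the TCP to the fingertips, in m); z points along the fingers, y is the line along which they close (so a half turn about z gives the same grasp; the last joint's range is limited). The gripper opens to 88 mm and grips with 3 to 60 N. Pads are 18 mm wide; open, the fingers measure 123 mm over their backs; the gripper's body (75 mm by 187 mm) begins 45 mm behind the grasp point.
Start: joints at [1.308, 0.689, -0.195, 1.565, 0.157, 0.902, -0.215], TCP at [0.183, -0.598, 0.25] pointing down, gripper open.
Joint ranges: [-3.01, 3.01], [-0.46, 2.08], [-1.47, 1.51], [0.13, 2.56], [-1, 4.14], [0.04, 2.09], [-2.66, 2.66]. Speed limits (rad/s): [2.57, 2.57, 3.14, 3.14, 3.14, 3.14, 3.14].

## Interface

Orientations are given as a unit quaternion [x, y, z, w].
In Python, from plant import get_state, snapshot, camera_model, r gives the robot as it stands.
- The arm moves only by the shell command python3 -m inch 'ROWS' [FORCE]. ROWS is text: rows parted by semicolons, each of 7 numbers parted by spaces: the opening, from -1 (shut) to 1 (fully open), then the shift along the tool's x, y, z in m, then the turn, a rotation vector about the tool's x, y, z in rad. A call has 1 to 20 rows; each row shifts and turns the commanded pose from where the row before left it, along the tool's axes as they then stand; what a row does not reach is not made up. A row lasts 1/12 s, in which the tool goes at most 41.7 mm and 7.16 degrees, less where a joint would pass 70% of its speed; a pose out of reach is approached as far as the arm can. A call is refused whole if a number of a shift passes 0.0417 or a number of a turn 0.125, either way. A call with a gripper value outside its range is refused whole. The fingers move at their own pace and stop on an object; FORCE is the grip in N (left out, the last holds). Time passes only in rows, so rows that do not move let the fingers close. It gives the time, the measured TCP pose, the force, the opening and the grip force at its end, in the units of the state.
- get_state(): the state, without advancing time (a new reading comes with each control period).
- snapshot(name): name is "side" or "top" or "wrist"; returns (picture, depth): 384x512x3 uint8, red, green, blue; 384x512 float32, m along the optical axis (not along the pixel's ray), 0 where there is no reading.
- camera_model(name): a dict with "intrinsics" (3x3 intrinsics, pixels), "view" (4x4, takes a point from world to camera coordinates). Camera axes: x right, y down, z forward; pixel columns grow to the right and rows downward; lengths in m; the calibration is good to about 2 mm. A picture is of the moment at which its call begins: read the wrist's pose just before it. camera_model takes no time and is no camera call; for the wrist camera it gives the pose at the moment of the call.
- r.finish_job(): hands the job in; it is judged then, once.
The state is a dict: "clock": time; "q": joint angles; "qd": joint speeds; "joint_torque": joint torques, N m; "tool_pos": TCP position; "eef_rot": TCP orientation; "contact_force": force on the tool from outside, world axes, zero at the start; "moment": the same for the moment, N m; "opening": opening from 0.0 (shut) to 1.0 (fully open); "finger_force": force on a finger pad.
Only numpy, scipy, OpenCV 4.12 (cv2) and the standard library are available. Lean on these libraries where they do the work, as an engineer would, in place of code of your own. Each camera call takes 0.05 s, during which the arm holds its last target. There are 200 camera calls.

## Working session

There is one attempt and no reset: what is moved stays moved. The work goes in short steps, Python scripts to look and compute and a shell command to move; the robot and the scene stay as the last step left them, time stands still between calls to the robot, and variables do not carry over. Pictures are saved under pics/ and viewed, at most 10 in all, crops included, and the job is handed in when it is done.

```bash
ls; mkdir -p pics
python3 - <<'E'
from plant import *
import cv2,numpy as np
s=get_state();print({k:np.round(v,3).tolist() for k,v in s.items()})
for n in("top","side"):
    m=camera_model(n);p,d=snapshot(n);cv2.imwrite(f"pics/{n}0.png",p[:,:,::-1]);np.savez(f"{n}0.npz",p=p,d=d,K=m["intrinsics"],V=m["view"])
    print(n,np.round(np.linalg.inv(m["view"]),3).tolist())
E
```

```text
pics
{'clock': 0.0, 'q': [1.308, 0.69, -0.195, 1.566, 0.157, 0.902, -0.215], 'qd': [0.0, -0.001, 0.001, 0.0, -0.001, -0.001, -0.0], 'joint_torque': [0.0, -52.756, -1.267, -15.343, -0.053, 0.007, 0.0], 'tool_pos': [0.183, -0.597, 0.249], 'eef_rot': [0.989, 0.148, -0.0, -0.001], 'contact_force': [-0.436, 0.53, -0.096], 'moment': [-0.066, 0.059, -0.011], 'finger_force': 0.0, 'opening': 0.999}
top [[0.018, -0.984, 0.18, 0.446], [-1.0, -0.019, -0.004, -0.221], [0.007, -0.18, -0.984, 1.098], [0.0, 0.0, 0.0, 1.0]]
side [[0.993, -0.072, 0.094, 0.515], [-0.118, -0.56, 0.82, -1.087], [-0.006, -0.826, -0.564, 0.702], [0.0, 0.0, 0.0, 1.0]]
```

View pics/top0.png

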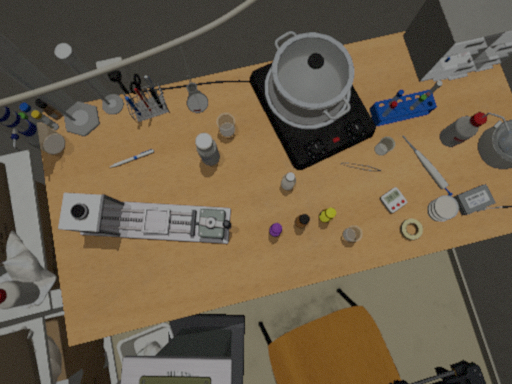

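View pics/side0.png

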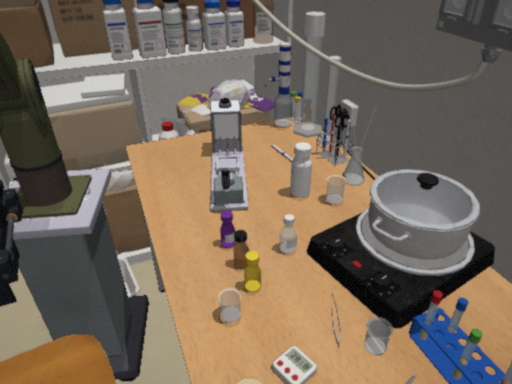

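Brown vial candidates in the top view are purple (276,230), brown with a black cap (303,221) and yellow (327,215). The brown one fits. In the stage, the hood is at (85,213), the tray at (157,222), the gearbox at (212,224) and the sleeve near (227,224). I'll confirm in a crop and compute positions.

```bash
cat > h.py <<'E'
import numpy as np,cv2
def load(n):
    z=np.load(n+"0.npz");return z["p"],z["d"],z["K"],z["V"]
def cloud(d,K,V):
    v,u=np.mgrid[:d.shape[0],:d.shape[1]]
    c=np.stack([(u-K[0,2])/K[0,0]*d,(v-K[1,2])/K[1,1]*d,d,np.ones_like(d)],-1)
    w=(c@np.linalg.inv(V).T)[...,:3];w[d==0]=np.nan;return w
E
python3 - <<'E'
from h import *
p,d,K,V=load("top");w=cloud(d,K,V)
a=cv2.resize(p[170:260,45:345],None,fx=2.6,fy=2.6,interpolation=cv2.INTER_CUBIC)
p2,d2,K2,V2=load("side");b=cv2.resize(p2[90:300,180:310],None,fx=2.6,fy=2.6,interpolation=cv2.INTER_CUBIC)
b=b[:,:338];c=np.zeros((600,780,3),np.uint8);c[:234]=a[:234];
b=cv2.resize(b,None,fx=.67,fy=.67);c[234:600,:b.shape[1]]=b[:366]
c[234:600,300:750]=cv2.resize(p[195:255,170:244],(450,366),interpolation=cv2.INTER_CUBIC)
cv2.imwrite("pics/crop1.png",c[:,:,::-1])
for r_,c_ in((221,303),(230,276),(215,327),(222,157),(224,227),(224,212),(212,80),(205,60),(193,66),(196,62),(236,80),(205,230),(242,229),(232,65)):print((c_,r_),np.round(w[r_,c_],3))
def bb(n,m):
    q=w[m];print(n,len(q),np.round(np.median(q,0),4),np.round(np.nanmin(q,0),3),np.round(np.nanmax(q,0),3))
R=np.zeros(d.shape,bool);R[205:235,292:316]=1
bb("vialtop",R&(w[...,2]>.085))
R[:]=0;R[200:250,190:240]=1
bb("sleeve",R&(w[...,2]>.125))
bb("hub",R&(w[...,2]>.078)&(w[...,2]<.1))
bb("gear",R&(w[...,2]>.06)&(w[...,2]<.074))
R[:]=0;R[185:245,55:120]=1
m=R&(w[...,2]>.155)&(w[...,2]<.175);bb("hood",m)
print(cv2.minAreaRect(w[m][:,:2].astype(np.float32)))
R[:]=0;R[195:250,130:190]=1
m=R&(w[...,2]>.030);bb("tray",m);print(cv2.minAreaRect(w[m][:,:2].astype(np.float32)))
m=np.zeros(d.shape,bool);m[200:250,190:240]=1;m&=(w[...,2]>.06)&(w[...,2]<.074);print("gear",cv2.minAreaRect(w[m][:,:2].astype(np.float32)))
E
```

```text
(303, 221) [ 0.55  -0.358  0.099]
(276, 230) [ 0.523 -0.282  0.094]
(327, 215) [ 0.568 -0.427  0.099]
(157, 222) [0.545 0.074 0.038]
(227, 224) [ 0.534 -0.145  0.138]
(212, 224) [ 0.538 -0.098  0.086]
(80, 212) [0.553 0.233 0.189]
(60, 205) [ 0.596  0.393 -0.001]
(66, 193) [0.606 0.287 0.167]
(62, 196) [ 0.625  0.391 -0.002]
(80, 236) [ 0.501  0.321 -0.003]
(230, 205) [ 0.607 -0.141 -0.002]
(229, 242) [ 0.491 -0.142 -0.001]
(65, 232) [ 0.512  0.368 -0.002]
vialtop 91 [ 0.5556 -0.3612  0.0973] [ 0.541 -0.376  0.089] [ 0.57  -0.347  0.102]
sleeve 55 [ 0.5334 -0.1417  0.1361] [ 0.523 -0.15   0.126] [ 0.545 -0.131  0.142]
hub 172 [ 0.5411 -0.091   0.0825] [ 0.523 -0.15   0.078] [ 0.558 -0.059  0.093]
gear 505 [ 0.5302 -0.0933  0.0659] [ 0.499 -0.129  0.06 ] [ 0.584 -0.054  0.074]
hood 1317 [0.5537 0.2368 0.1651] [0.504 0.186 0.156] [0.607 0.301 0.175]
((0.555866003036499, 0.2434295266866684), (0.1112246885895729, 0.10005372762680054), 87.58238220214844)
tray 641 [0.5488 0.0794 0.0347] [ 0.508 -0.024  0.03 ] [0.587 0.12  0.044]
((0.5479316115379333, 0.04739958420395851), (0.1459190845489502, 0.07422171533107758), 87.62781524658203)
gear ((0.5418239235877991, -0.09099315106868744), (0.07298000901937485, 0.08398868888616562), 87.4463119506836)
```

View pics/crop1.png

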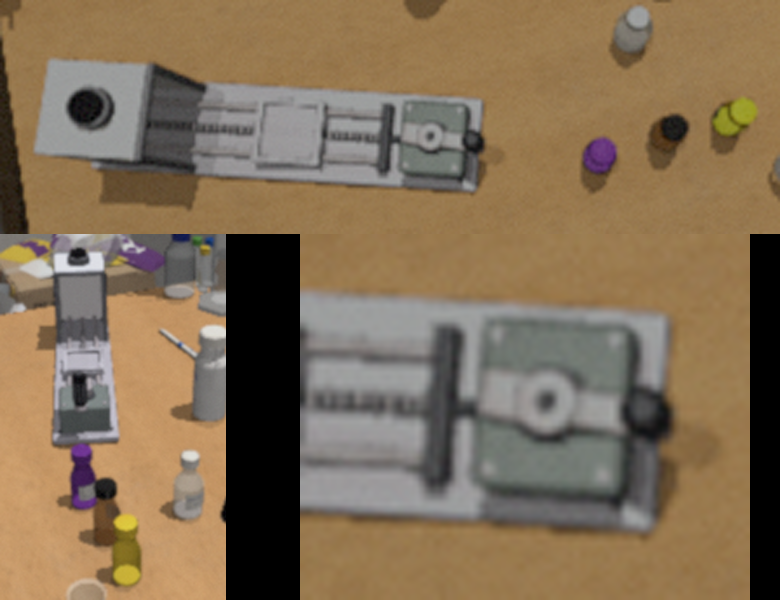

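The crop confirms the brown vial with the black cap at crop (670,130), between the purple and yellow ones. The sleeve is the black disc at the right end of the crank arm. I'll refine the vial, tray and flask positions while turning the hand.

```bash
python3 - <<'E'
from h import *
p,d,K,V=load("top");w=cloud(d,K,V)
def mec(n,m):
    q=w[m][:,:2].astype(np.float32);print(n,len(q),cv2.minEnclosingCircle(q),cv2.minAreaRect(q))
def near(x,y,r):return np.hypot(w[...,0]-x,w[...,1]-y)<r
mec("cap",near(.555,-.361,.03)&(w[...,2]>.094))
mec("sleeve",near(.534,-.141,.025)&(w[...,2]>.13))
m=near(.549,.08,.07)&(w[...,2]>.0375)&(w[...,2]<.046)&(w[...,1]>.02);mec("tray rim",m);print(np.round([w[m][:,1].min(),w[m][:,1].max()],3))
m=near(.549,.08,.07)&(w[...,2]>.0305)&(w[...,2]<.046)&(w[...,1]>.02);mec("tray",m)
print(np.round(w[222,140:176,1:],3).tolist())
m=near(.64,-.31,.06)&(w[...,2]>.09);mec("flask",m)
p,d,K,V=load("side");w=cloud(d,K,V)
m=near(.555,-.361,.028)&(w[...,2]>.01)
for z in np.arange(.01,.1,.01):
    q=w[m&(abs(w[...,2]-z)<.005)];print(round(z,2),len(q),np.round([*q.min(0)[:2],*q.max(0)[:2]],3)if len(q) else'')
m=near(.534,-.141,.02)&(w[...,2]>.12);mec("sleeve side",m)
E
python3 -m inch '1 0 0 0 0 0 -0.125;1 0 0 0 0 0 -0.125;1 0 0 0 0 0 -0.125;1 0 0 0 0 0 -0.125;1 0 0 0 0 0 -0.125;1 0 0 0 0 0 -0.125;1 0 0 0 0 0 -0.125;1 0 0 0 0 0 -0.125;1 0 0 0 0 0 -0.125;1 0 0 0 0 0 -0.125;1 0 0 0 0 0 -0.024;1 0 0 0 0 0 0'
```

```text
cap 84 ((0.5556209683418274, -0.36151808500289917), 0.014811714179813862) ((0.5563575625419617, -0.3617266118526459), (0.02786703035235405, 0.02830907516181469), 20.169233322143555)
sleeve 49 ((0.5339823365211487, -0.14054453372955322), 0.011042539961636066) ((0.5342509150505066, -0.14054378867149353), (0.01998620294034481, 0.019804418087005615), 21.273712158203125)
tray rim 195 ((0.5481106638908386, 0.07995550334453583), 0.05247782543301582) ((0.5490666031837463, 0.0793316662311554), (0.07851197570562363, 0.07383453100919724), 87.59266662597656)
[0.039 0.12 ]
tray 616 ((0.5481292605400085, 0.07862955331802368), 0.05350244790315628) ((0.5493398308753967, 0.07971346378326416), (0.08120045810937881, 0.07427956163883209), 87.39893341064453)
[[0.133, 0.013], [0.129, 0.016], [0.118, 0.039], [0.115, 0.04], [0.112, 0.039], [0.111, 0.035], [0.109, 0.03], [0.104, 0.036], [0.103, 0.032], [0.1, 0.029], [0.098, 0.028], [0.093, 0.035], [0.09, 0.034], [0.087, 0.035], [0.085, 0.032], [0.081, 0.033], [0.078, 0.035], [0.074, 0.038], [0.072, 0.035], [0.071, 0.027], [0.066, 0.032], [0.062, 0.037], [0.0
[... 379 characters left out ...]
), 0.8412240743637085)
0.01 21 [ 0.538 -0.383  0.566 -0.371]
0.02 38 [ 0.536 -0.384  0.564 -0.366]
0.03 37 [ 0.536 -0.384  0.562 -0.366]
0.04 36 [ 0.537 -0.384  0.562 -0.367]
0.05 62 [ 0.537 -0.384  0.573 -0.36 ]
0.06 62 [ 0.54  -0.381  0.571 -0.36 ]
0.07 39 [ 0.543 -0.379  0.566 -0.365]
0.08 26 [ 0.541 -0.379  0.569 -0.363]
0.09 44 [ 0.541 -0.381  0.569 -0.365]
sleeve side 70 ((0.5337539911270142, -0.1464422345161438), 0.012086441740393639) ((0.53328937292099, -0.14598654210567474), (0.018267584964632988, 0.021390613168478012), 84.11962127685547)
clock: 1.1
tool_pos: [0.1825, -0.5975, 0.2492]
eef_rot: [0.708, 0.706, 0.0, -0.0]
contact_force: [0.6, -0.1, 0.1]
opening: 1.002
finger_force: 0.0
```

```bash
python3 -m inch '1 0.01 0.016 0 0 0 0;1 0.0196 0.0311 0 0 0 0;1 0.0196 0.0311 0 0 0 0;1 0.0196 0.0311 0 0 0 0;1 0.0196 0.0311 0 0 0 0;1 0.0196 0.0311 0 0 0 0;1 0.0196 0.0311 0 0 0 0;1 0.0196 0.0311 0 0 0 0;1 0.0196 0.0311 0 0 0 0;1 0.0196 0.0311 0 0 0 0;1 0.0196 0.0311 0 0 0 0;1 0.0196 0.0311 0 0 0 0;1 0.0099 0.0149 0 0 0 0;1 0 0 0.02 0 0 0;1 0 0 0.02 0 0 0;1 0 0 0 0 0 0'
python3 - <<'E'
from plant import *
from h import *
s=get_state();print(np.round(s["tool_pos"],4),np.round(s["q"],2))
m=camera_model("wrist");p,d=snapshot("wrist");w=cloud(d,m["intrinsics"],m["view"]);cv2.imwrite("pics/w1.png",p[:,:,::-1])
print(np.round(np.linalg.inv(m["view"]),3).tolist())
for nm,(x,y) in dict(b=(.556,-.361),pu=(.523,-.282),ye=(.568,-.427)).items():
    k=(np.hypot(w[...,0]-x,w[...,1]-y)<.03)&(w[...,2]>.088)&(w[...,2]<.11);q=w[k][:,:2].astype(np.float32)
    print(nm,len(q),cv2.minEnclosingCircle(q) if len(q) else 0, np.median(w[k][:,2]) if len(q) else 0)
E
```

```text
clock: 2.43
tool_pos: [0.5538, -0.3608, 0.2058]
eef_rot: [0.708, 0.707, -0.002, -0.003]
contact_force: [-0.4, -0.2, -0.8]
opening: 1.001
finger_force: 0.0
[ 0.5538 -0.3608  0.2058] [ 0.76  0.82 -0.49  1.47  0.43  0.96  0.15]
[[1.0, 0.001, -0.006, 0.556], [-0.0, -0.967, -0.255, -0.296], [-0.006, 0.255, -0.967, 0.342], [0.0, 0.0, 0.0, 1.0]]
b 1024 ((0.5575168132781982, -0.36249488592147827), 0.015316955745220184) 0.0991157010314442
pu 1235 ((0.5297097563743591, -0.2828708291053772), 0.015219082124531269) 0.09915746601617648
ye 397 ((0.5764369964599609, -0.4344804883003235), 0.014654961414635181) 0.09818998041389718
```

View pics/w1.png

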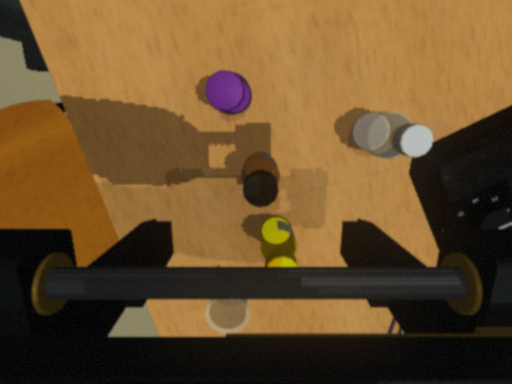

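The wrist view shows the brown vial at (261,180), between purple (228,92) and yellow (278,245). The fingers at left and right will pass clear of both. Descending.

```bash
python3 -m inch '1 -0.0015 0.0025 0.01 0 0 0;1 0 0 0.02 0 0 0;1 0 0 0.02 0 0 0;1 0 0 0.02 0 0 0;1 0 0 0.02 0 0 0;1 0 0 0.02 0 0 0;1 0 0 0.02 0 0 0;1 0 0 0.015 0 0 0;1 0 0 0.008 0 0 0;1 0 0 0 0 0 0;1 0 0 0 0 0 0;1 0 0 0 0 0 0'
```

```text
clock: 3.48
tool_pos: [0.5593, -0.3641, 0.058]
eef_rot: [0.707, 0.707, 0.0, 0.001]
contact_force: [0.1, 0.2, 1.0]
opening: 1.002
finger_force: 0.0
```

```bash
python3 -m inch '1 0.001 -0.002 0.004 0 0 0;1 0 0 0 0 0 0;0.3 0 0 0 0 0 0;0.1 0 0 0 0 0 0;0 0 0 0 0 0 0;-0.2 0 0 0 0 0 0;-0.4 0 0 0 0 0 0;-0.6 0 0 0 0 0 0;-0.6 0 0 0 0 0 0;-0.6 0 0 0 0 0 0;-0.6 0 0 0 0 0 0;-0.6 0 0 0 0 0 0' 15
```

```text
clock: 4.48
tool_pos: [0.5563, -0.3627, 0.0527]
eef_rot: [0.707, 0.707, -0.0, 0.0]
contact_force: [0.2, 0.1, 0.1]
opening: 0.419
finger_force: 15.0
```

```bash
python3 -m inch '-0.6 0 0 -0.005 0 0 0;-0.6 0 0 -0.012 0 0 0;-0.6 0 0 -0.02 0 0 0;-0.6 0 0 -0.025 0 0 0;-0.6 0 0 -0.025 0 0 0;-0.6 0 0 -0.025 0 0 0;-0.6 0 0 -0.025 0 0 0;-0.6 0 0 -0.02 0 0 0;-0.6 0 0 -0.012 0 0 0;-0.6 0 0 -0.005 0 0 0;-0.6 0 0 0 0 0 0'
python3 -m inch '-0.6 0.01 0 0 0 0 0;-0.6 0.02 -0.0005 0 0 0 0;-0.6 0.028 -0.0005 0 0 0 0;-0.6 0.03 -0.0005 0 0 0 0;-0.6 0.03 -0.0005 0 0 0 0;-0.6 0.03 -0.0005 0 0 0 0;-0.6 0.03 -0.0005 0 0 0 0;-0.6 0.03 -0.0005 0 0 0 0;-0.6 0.03 -0.0005 0 0 0 0;-0.6 0.03 -0.0005 0 0 0 0;-0.6 0.03 -0.0005 0 0 0 0;-0.6 0.03 -0.0005 0 0 0 0;-0.6 0.03 -0.0005 0 0 0 0;-0.6 0.03 -0.0005 0 0 0 0;-0.6 0.028 -0.0005 0 0 0 0;-0.6 0.018 0 0 0 0 0;-0.6 0.008 0 0 0 0 0;-0.6 0 0 0 0 0 0;-0.6 0 0 0 0 0 0'
```

```text
clock: 5.4
tool_pos: [0.5567, -0.3629, 0.2281]
eef_rot: [0.707, 0.707, 0.0, 0.001]
contact_force: [-0.3, 0.1, -0.7]
opening: 0.419
finger_force: 15.0
clock: 6.98
tool_pos: [0.5486, 0.0784, 0.2259]
eef_rot: [0.707, 0.707, -0.001, -0.0]
contact_force: [-0.1, -0.4, -0.2]
opening: 0.417
finger_force: 15.0
```

Run:
```python
from plant import *
from h import *
p,d=snapshot("top");q,_=snapshot("wrist");a,_=snapshot("side");cv2.imwrite("pics/held.png",np.hstack([cv2.resize(q,(400,300)),cv2.resize(a[60:240,130:330],(400,300))])[:,:,::-1])
m=camera_model("wrist");print(np.round(get_state()["tool_pos"],4))
```

```text
[0.5492 0.077  0.2263]
```

View pics/held.png

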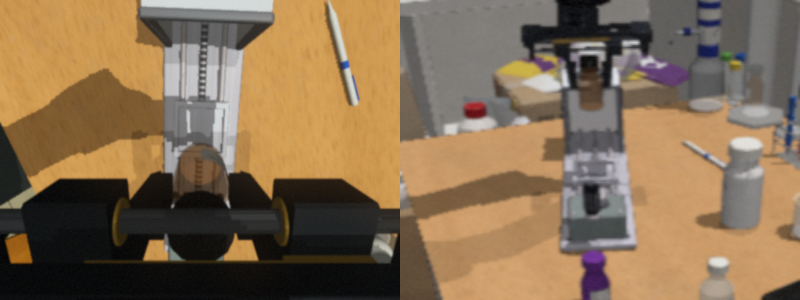

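```bash
python3 -m inch '-0.6 0.0015 0 0.01 0 0 0;-0.6 0 0 0.02 0 0 0;-0.6 0 0 0.02 0 0 0;-0.6 0 0 0.02 0 0 0;-0.6 0 0 0.02 0 0 0;-0.6 0 0 0.018 0 0 0;-0.6 0 0 0.012 0 0 0;-0.6 0 0 0.008 0 0 0;-0.6 0 0 0.004 0 0 0;-0.6 0 0 0.002 0 0 0;-0.6 0 0 0 0 0 0;-0.6 0 0 0 0 0 0;-0.6 0 0 0 0 0 0'
```

```text
clock: 8.22
tool_pos: [0.5498, 0.0809, 0.0934]
eef_rot: [0.707, 0.707, 0.001, 0.0]
contact_force: [0.4, 0.1, -0.0]
opening: 0.418
finger_force: 15.0
```

```bash
python3 -m inch '-0.6 -0.001 0 0.003 0 0 0;-0.6 0 0 0.001 0 0 0;-0.6 0 0 0 0 0 0;-0.6 0 0 0 0 0 0;-0.6 0 0 0 0 0 0'; python3 -m inch '-0.6 0 0 0.001 0 0 0;-0.6 0 0 0 0 0 0;-0.6 0 0 0.001 0 0 0;-0.6 0 0 0 0 0 0;-0.6 0 0 0 0 0 0'
```

```text
clock: 8.63
tool_pos: [0.5493, 0.0798, 0.0887]
eef_rot: [0.707, 0.707, 0.0, 0.0]
contact_force: [-0.1, 0.7, -1.1]
opening: 0.414
finger_force: 15.0
clock: 9.05
tool_pos: [0.5493, 0.0799, 0.0867]
eef_rot: [0.707, 0.707, -0.0, 0.0]
contact_force: [-0.0, 0.4, -0.1]
opening: 0.416
finger_force: 15.0
```

```bash
python3 -m inch '-0.6 0 0 0.001 0 0 0;-0.6 0 0 0 0 0 0;-0.6 0 0 0 0 0 0'; python3 -m inch '-0.6 0 0 0.001 0 0 0;-0.6 0 0 0 0 0 0;-0.6 0 0 0 0 0 0'
```

```text
clock: 9.3
tool_pos: [0.5494, 0.0799, 0.0866]
eef_rot: [0.707, 0.707, 0.0, 0.0]
contact_force: [-2.1, 0.2, 7.8]
opening: 0.417
finger_force: 15.0
clock: 9.55
tool_pos: [0.5494, 0.0799, 0.0863]
eef_rot: [0.707, 0.707, 0.0, 0.001]
contact_force: [-3.2, -0.7, 14.6]
opening: 0.417
finger_force: 15.0
```

```bash
python3 -m inch '-0.6 0 0 -0.0015 0 0 0;-0.6 0 0 0 0 0 0;-0.1 0 0 0 0 0 0;0 0 0 0 0 0 0;0.1 0 0 0 0 0 0;0.3 0 0 0 0 0 0;0.6 0 0 0 0 0 0;0.6 0 0 0 0 0 0;0.6 0 0 0 0 0 0' 5; python3 -m inch '0.6 0 0 -0.01 0 0 0;0.6 0 0 -0.02 0 0 0;0.6 0 0 -0.025 0 0 0;0.6 0 0 -0.025 0 0 0;0.6 0 0 -0.025 0 0 0;0.6 0 0 -0.025 0 0 0;0.6 0 0 -0.02 0 0 0;0.6 0 0 -0.01 0 0 0;0.6 0 0 0 0 0 0;0.6 0 0 0 0 0 0'
python3 - <<'E'
from plant import *
from h import *
m=camera_model("wrist");p,d=snapshot("wrist");w=cloud(d,m["intrinsics"],m["view"]);a,_=snapshot("side")
cv2.imwrite("pics/placed.png",np.hstack([cv2.resize(p,(400,300)),cv2.resize(a[60:240,130:330],(400,300))])[:,:,::-1])
k=(np.hypot(w[...,0]-.549,w[...,1]-.08)<.04)&(w[...,2]>.12)&(w[...,2]<.145);q=w[k]
print(len(q),cv2.minEnclosingCircle(q[:,:2].astype(np.float32)) if len(q) else 0,np.median(q[:,2]) if len(q) else 0)
E
```

```text
clock: 10.3
tool_pos: [0.5493, 0.0798, 0.0861]
eef_rot: [0.707, 0.707, -0.0, 0.0]
contact_force: [-0.6, -0.1, 0.2]
opening: 0.799
finger_force: 0.0
clock: 11.13
tool_pos: [0.5491, 0.0796, 0.2462]
eef_rot: [0.707, 0.707, -0.0, 0.0]
contact_force: [-0.0, 0.4, -0.5]
opening: 0.801
finger_force: 0.0
992 ((0.5506553053855896, 0.08003491908311844), 0.015260634012520313) 0.13310930105817337
```

View pics/placed.png

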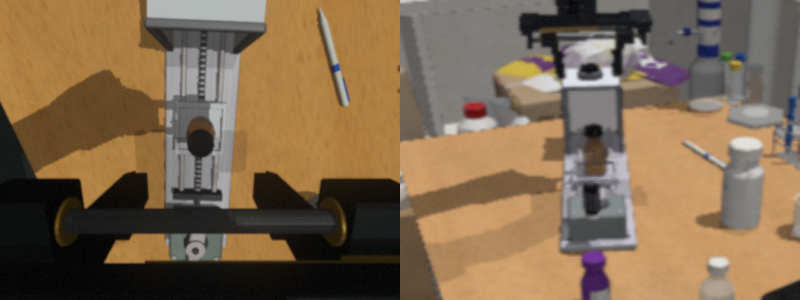

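The vial stands on the tray, centred and upright, at (200,135) in the left panel, with its cap top at 133 mm. Going to the sleeve.

```bash
python3 -m inch '0.6 -0.01 -0.001 0 0 0 0;0.6 -0.02 -0.002 0 0 0 0;0.6 -0.03 -0.002 0 0 0 0;0.6 -0.03 -0.002 0 0 0 0;0.6 -0.03 -0.002 0 0 0 0;0.6 -0.03 -0.002 0 0 0 0;0.6 -0.03 -0.002 0 0 0 0;0.6 -0.025 -0.002 0 0 0 0;0.6 -0.01 0 0 0 0 0;0.6 -0.005 0 0 0 0 0;0.6 0 0 0 0 0 0;0.6 0 0 0 0 0 0'
python3 - <<'E'
from plant import *
from h import *
print(np.round(get_state()["tool_pos"],4))
m=camera_model("wrist");p,d=snapshot("wrist");w=cloud(d,m["intrinsics"],m["view"])
def f(n,x,y,r,a,b):
    k=(np.hypot(w[...,0]-x,w[...,1]-y)<r)&(w[...,2]>a)&(w[...,2]<b);q=w[k];t=q[:,:2].astype(np.float32)
    print(n,len(q),cv2.minEnclosingCircle(t),cv2.minAreaRect(t),np.median(q[:,2]))
f("sleeve",.534,-.141,.025,.132,.142);f("hub",.542,-.091,.025,.084,.093);f("gear",.542,-.091,.065,.062,.071)
E
```

```text
clock: 12.23
tool_pos: [0.5345, -0.1384, 0.246]
eef_rot: [0.706, 0.708, 0.0, -0.001]
contact_force: [0.8, -0.1, 0.3]
opening: 0.799
finger_force: 0.0
[ 0.5345 -0.1384  0.246 ]
sleeve 442 ((0.535783588886261, -0.1411699503660202), 0.01103189866989851) ((0.5360597372055054, -0.14081767201423645), (0.020476028323173523, 0.02136247046291828), 70.45735931396484) 0.13828244446928312
hub 807 ((0.5426815748214722, -0.09042654186487198), 0.024144504219293594) ((0.542824387550354, -0.09015712887048721), (0.028986848890781403, 0.04703599959611893), 4.101011753082275) 0.08690803902430161
gear 3999 ((0.5430875420570374, -0.09225090593099594), 0.05267184600234032) ((0.5433282852172852, -0.09206785261631012), (0.0740727037191391, 0.08402010798454285), 87.71293640136719) 0.06820210734491611
```

```bash
python3 -m inch '0.6 -0.0025 0 0.01 0 0 0;0.6 0 0 0.02 0 0 0;0.6 0 0 0.025 0 0 0;0.6 0 0 0.025 0 0 0;0.6 0 0 0.025 0 0 0;0.6 0 0 0.02 0 0 0;0.6 0 0 0.01 0 0 0;0.6 0 0 0.005 0 0 0;0.6 0 0 0 0 0 0;0.6 0 0 0 0 0 0'; python3 -m inch '0.2 0 0 0 0 0 0;0 0 0 0 0 0 0;-0.2 0 0 0 0 0 0;-0.5 0 0 0 0 0 0;-0.8 0 0 0 0 0 0;-0.9 0 0 0 0 0 0;-0.9 0 0 0 0 0 0;-0.9 0 0 0 0 0 0;-0.9 0 0 0 0 0 0' 20
python3 - <<'E'
import numpy as np
from plant import get_state
s=get_state();print(np.round(s["tool_pos"],4),np.round(s["contact_force"],2))
c=np.array([.5417,-.0913]);a=np.radians(-98.2-np.r_[0,2,6,np.arange(15,366,10)])
P=c+.05*np.c_[np.cos(a),np.sin(a)]
for i,(dx,dy) in enumerate(np.diff(P,axis=0)):print(i,f"{dy:.4f} {dx:.4f}",end="; ")
E
```

```text
clock: 13.12
tool_pos: [0.5349, -0.1423, 0.1068]
eef_rot: [0.707, 0.707, 0.0, 0.0]
contact_force: [0.6, 0.2, 0.0]
opening: 0.797
finger_force: 0.0
clock: 13.87
tool_pos: [0.5344, -0.1427, 0.1063]
eef_rot: [0.707, 0.707, 0.0, 0.0]
contact_force: [-0.8, -0.1, 0.7]
opening: 0.254
finger_force: 20.0
[ 0.5344 -0.1427  0.1063] [-0.75 -0.09  0.71]
0 0.0003 -0.0017; 1 0.0007 -0.0034; 2 0.0025 -0.0074; 3 0.0041 -0.0077; 4 0.0054 -0.0068; 5 0.0065 -0.0058; 6 0.0074 -0.0046; 7 0.0081 -0.0032; 8 0.0085 -0.0018; 9 0.0087 -0.0003; 10 0.0086 0.0012; 11 0.0083 0.0027; 12 0.0077 0.0041; 13 0.0068 0.0054; 14 0.0058 0.0065; 15 0.0046 0.0074; 16 0.0032 0.0081; 17 0.0018 0.0085; 18 0.0003 0.0087; 19 -0.0012 0.0086; 20 -0.0027 0.0083; 21 -0.0041 0.0077; 22 -0.0054 0.0068; 23 -0.0065 0.0058; 24 -0.0074 0.0046; 25 -0.0081 0.0032; 26 -0.0085 0.0018; 27 -0.0087 0.0003; 28 -0.0086 -0.0012; 29 -0.0083 -0.0027; 30 -0.0077 -0.0041; 31 -0.0068 -0.0054; 32 -0.0058 -0.0065; 33 -0.0046 -0.0074; 34 -0.0032 -0.0081; 35 -0.0018 -0.0085; 36 -0.0003 -0.0087; 37 0.0012 -0.0086;
```

```bash
python3 -m inch '-0.9 0.0003 -0.0017 0 0 0 0;-0.9 0.0007 -0.0034 0 0 0 0;-0.9 0.0025 -0.0074 0 0 0 0;-0.9 0.0041 -0.0077 0 0 0 0;-0.9 0.0054 -0.0068 0 0 0 0;-0.9 0.0065 -0.0058 0 0 0 0;-0.9 0.0074 -0.0046 0 0 0 0;-0.9 0.0081 -0.0032 0 0 0 0;-0.9 0.0085 -0.0018 0 0 0 0;-0.9 0.0087 -0.0003 0 0 0 0' 25
python3 - <<'E'
from plant import get_state
import numpy as np
s=get_state();print(np.round(s["tool_pos"],4),np.round(s["qd"],2))
E
```

```text
clock: 14.7
tool_pos: [0.492, -0.0903, 0.1063]
eef_rot: [0.707, 0.707, 0.0, 0.001]
contact_force: [6.0, -3.2, -4.2]
opening: 0.251
finger_force: 25.0
[ 0.492  -0.0903  0.1063] [-0.24 -0.02  0.06  0.05 -0.02 -0.07 -0.18]
```

```bash
python3 -m inch '-0.9 0.0086 0.0012 0 0 0 0;-0.9 0.0083 0.0027 0 0 0 0;-0.9 0.0077 0.0041 0 0 0 0;-0.9 0.0068 0.0054 0 0 0 0;-0.9 0.0058 0.0065 0 0 0 0;-0.9 0.0046 0.0074 0 0 0 0;-0.9 0.0032 0.0081 0 0 0 0;-0.9 0.0018 0.0085 0 0 0 0;-0.9 0.0003 0.0087 0 0 0 0'; python3 -m inch '-0.9 -0.0012 0.0086 0 0 0 0;-0.9 -0.0027 0.0083 0 0 0 0;-0.9 -0.0041 0.0077 0 0 0 0;-0.9 -0.0054 0.0068 0 0 0 0;-0.9 -0.0065 0.0058 0 0 0 0;-0.9 -0.0074 0.0046 0 0 0 0;-0.9 -0.0081 0.0032 0 0 0 0;-0.9 -0.0085 0.0018 0 0 0 0;-0.9 -0.0087 0.0003 0 0 0 0'
```

```text
clock: 15.45
tool_pos: [0.5432, -0.0432, 0.1062]
eef_rot: [0.707, 0.707, -0.001, -0.001]
contact_force: [-2.1, -2.5, 3.8]
opening: 0.249
finger_force: 25.0
clock: 16.2
tool_pos: [0.592, -0.0959, 0.1062]
eef_rot: [0.707, 0.707, 0.001, -0.0]
contact_force: [-1.9, 3.0, 3.2]
opening: 0.253
finger_force: 25.0
```

```bash
python3 -m inch '-0.9 -0.0086 -0.0012 0 0 0 0;-0.9 -0.0083 -0.0027 0 0 0 0;-0.9 -0.0077 -0.0041 0 0 0 0;-0.9 -0.0068 -0.0054 0 0 0 0;-0.9 -0.0058 -0.0065 0 0 0 0;-0.9 -0.0046 -0.0074 0 0 0 0;-0.9 -0.0032 -0.0081 0 0 0 0;-0.9 -0.0018 -0.0085 0 0 0 0;-0.9 -0.0003 -0.0087 0 0 0 0'; python3 -m inch '-0.9 0.0012 -0.0086 0 0 0 0;-0.9 0.0027 -0.0083 0 0 0 0;-0.9 0.0041 -0.0077 0 0 0 0;-0.9 0.0054 -0.0068 0 0 0 0;-0.9 0.0065 -0.0058 0 0 0 0;-0.9 0.0074 -0.0046 0 0 0 0;-0.9 0.0081 -0.0032 0 0 0 0;-0.9 0.0085 -0.0018 0 0 0 0;-0.9 0.0087 -0.0003 0 0 0 0'
python3 - <<'E'
from plant import *
from h import *
p,d=snapshot("side");m=camera_model("side");w=cloud(d,m["intrinsics"],m["view"])
k=(abs(w[...,0]-.553)<.03)&(w[...,2]>.12)&(w[...,2]<.14)&(w[...,1]>.09)&(w[...,1]<.22);print(k.sum(),np.round(np.median(w[k],0),3))
cv2.imwrite("pics/mid.png",cv2.resize(p[60:240,130:330],(600,540))[:,:,::-1])
E
```

```text
clock: 16.95
tool_pos: [0.5386, -0.1433, 0.1063]
eef_rot: [0.707, 0.707, 0.001, 0.001]
contact_force: [3.5, 4.1, -2.5]
opening: 0.254
finger_force: 25.0
clock: 17.7
tool_pos: [0.4919, -0.0922, 0.1063]
eef_rot: [0.708, 0.706, -0.0, 0.001]
contact_force: [5.8, -2.9, -3.9]
opening: 0.25
finger_force: 25.0
50 [0.55  0.162 0.129]
```

View pics/mid.png

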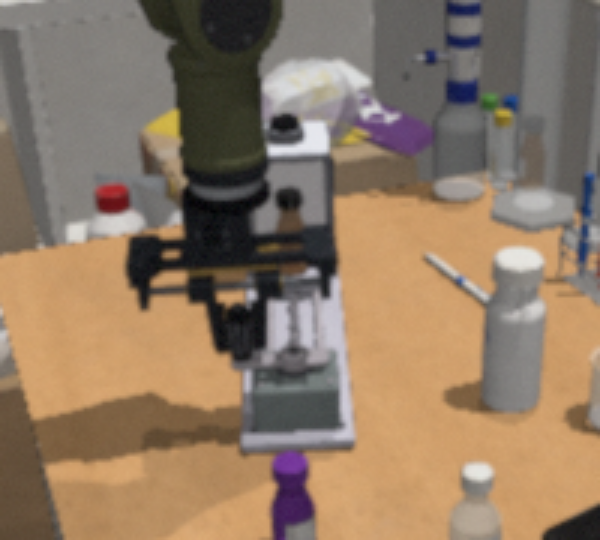

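The vial stands upright at (290,215) on the tray, which is entering the hood, and the hand is holding the sleeve. Continuing the second turn.

```bash
python3 -m inch '-0.9 0.0086 0.0012 0 0 0 0;-0.9 0.0083 0.0027 0 0 0 0;-0.9 0.0077 0.0041 0 0 0 0;-0.9 0.0068 0.0054 0 0 0 0;-0.9 0.0058 0.0065 0 0 0 0;-0.9 0.0046 0.0074 0 0 0 0;-0.9 0.0032 0.0081 0 0 0 0;-0.9 0.0018 0.0085 0 0 0 0;-0.9 0.0003 0.0087 0 0 0 0'; python3 -m inch '-0.9 -0.0012 0.0086 0 0 0 0;-0.9 -0.0027 0.0083 0 0 0 0;-0.9 -0.0041 0.0077 0 0 0 0;-0.9 -0.0054 0.0068 0 0 0 0;-0.9 -0.0065 0.0058 0 0 0 0;-0.9 -0.0074 0.0046 0 0 0 0;-0.9 -0.0081 0.0032 0 0 0 0;-0.9 -0.0085 0.0018 0 0 0 0;-0.9 -0.0087 0.0003 0 0 0 0'; python3 -m inch '-0.9 -0.0086 -0.0012 0 0 0 0;-0.9 -0.0083 -0.0027 0 0 0 0;-0.9 -0.0077 -0.0041 0 0 0 0;-0.9 -0.0068 -0.0054 0 0 0 0;-0.9 -0.0058 -0.0065 0 0 0 0;-0.9 -0.0046 -0.0074 0 0 0 0'
```

```text
clock: 18.5
tool_pos: [0.5438, -0.0431, 0.1062]
eef_rot: [0.707, 0.707, -0.001, -0.001]
contact_force: [-2.2, -4.3, 3.6]
opening: 0.252
finger_force: 25.0
clock: 19.25
tool_pos: [0.5921, -0.0949, 0.1063]
eef_rot: [0.707, 0.708, 0.001, -0.0]
contact_force: [-2.4, 3.7, 1.9]
opening: 0.251
finger_force: 25.0
clock: 19.75
tool_pos: [0.5639, -0.1384, 0.1063]
eef_rot: [0.707, 0.707, 0.001, 0.0]
contact_force: [1.1, 4.0, -0.5]
opening: 0.251
finger_force: 25.0
```

```bash
python3 -m inch '-0.9 -0.0032 -0.0081 0 0 0 0;-0.9 -0.0018 -0.0085 0 0 0 0;-0.9 -0.0004 -0.0044 0 0 0 0;-0.9 -0.0001 -0.0022 0 0 0 0;-0.9 0 0 0 0 0 0;-0.9 0 0 0 0 0 0;-0.9 0 0 0 0 0 0'; python3 -m inch '-0.9 0 -0.0012 0 0 0 0;-0.9 0.0001 -0.0012 0 0 0 0;-0.9 0 0 0 0 0 0;-0.9 0 0 0 0 0 0'
```

```text
clock: 20.33
tool_pos: [0.5408, -0.1433, 0.1062]
eef_rot: [0.707, 0.707, -0.0, 0.0]
contact_force: [1.3, 2.4, -0.1]
opening: 0.249
finger_force: 25.0
clock: 20.67
tool_pos: [0.5406, -0.1433, 0.1063]
eef_rot: [0.707, 0.707, 0.002, 0.002]
contact_force: [6.3, 2.3, -4.0]
opening: 0.254
finger_force: 25.0
```

```bash
python3 -m inch '-0.9 0 -0.001 0 0 0 0;-0.9 0 0 0 0 0 0;-0.9 0 0 0 0 0 0'
python3 - <<'E'
from plant import *
from h import *
p,d=snapshot("top");m=camera_model("top");w=cloud(d,m["intrinsics"],m["view"])
k=(abs(w[...,0]-.55)<.03)&(w[...,2]>.036)&(w[...,2]<.044)&(w[...,1]>.12)&(w[...,1]<.2);q=w[k];print("tray rim",len(q),np.round(q[:,:2].min(0),3) if len(q) else'')
ps,d=snapshot("side");m=camera_model("side");w=cloud(d,m["intrinsics"],m["view"])
k=(abs(w[...,0]-.555)<.012)&(w[...,2]>.105)&(w[...,2]<.14)&(w[...,1]>.19)&(w[...,1]<.27);q=w[k];print("vial",len(q),np.round(np.median(q,0),3) if len(q) else'')
cv2.imwrite("pics/home.png",np.hstack([cv2.resize(p[180:255,50:150],(400,300)),cv2.resize(ps[85:205,180:280],(360,300))])[:,:,::-1])
E
```

```text
clock: 20.92
tool_pos: [0.5406, -0.1433, 0.1064]
eef_rot: [0.707, 0.707, 0.002, 0.002]
contact_force: [8.6, 1.9, -5.8]
opening: 0.254
finger_force: 25.0
tray rim 57 [0.521 0.188]
vial 0
```

View pics/home.png

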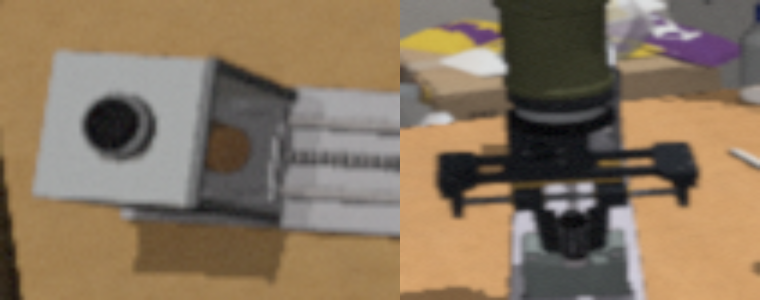

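The tray's rear edge is at y=0.188, level with the hood mouth (0.189). The vial is standing inside, and the crank is against its stop, since the force rises with no motion. Releasing now.

```bash
python3 -m inch '-0.9 0 0.0025 0 0 0 0;-0.9 0 0 0 0 0 0;-0.5 0 0 0 0 0 0;-0.2 0 0 0 0 0 0;0.2 0 0 0 0 0 0;0.5 0 0 0 0 0 0;0.6 0 0 0 0 0 0;0.6 0 0 0 0 0 0' 5; python3 -m inch '0.6 0 0 -0.01 0 0 0;0.6 0 0 -0.02 0 0 0;0.6 0 0 -0.03 0 0 0;0.6 0 0 -0.03 0 0 0;0.6 0 0 -0.03 0 0 0;0.6 0 0 -0.02 0 0 0;0.6 -0.03 0 -0.01 0 0 0;0.6 -0.03 0 0 0 0 0;0.6 -0.03 0 0 0 0 0;0.6 -0.03 0 0 0 0 0;0.6 -0.03 0 0 0 0 0;0.6 -0.03 0 0 0 0 0;0.6 0 0 0 0 0 0;0.6 0 0 0 0 0 0'
python3 - <<'E'
from plant import *
from h import *
p,d=snapshot("top");m=camera_model("top");w=cloud(d,m["intrinsics"],m["view"])
k=(abs(w[...,0]-.55)<.03)&(w[...,2]>.036)&(w[...,2]<.044)&(w[...,1]>.12)&(w[...,1]<.2);print("rim",np.round(w[k][:,1].min(),3))
k=(np.hypot(w[...,0]-.542,w[...,1]+.091)<.07)&(w[...,2]>.13)&(w[...,2]<.142);print("sleeve",k.sum(),np.round(np.median(w[k],0),3))
ps,_=snapshot("side")
cv2.imwrite("pics/end.png",np.hstack([cv2.resize(p[120:260,40:350],(500,226))[:226],cv2.resize(ps[85:205,170:290],(226,226))])[:,:,::-1])
E
```

```text
clock: 21.68
tool_pos: [0.5392, -0.1436, 0.1061]
eef_rot: [0.707, 0.707, -0.001, -0.0]
contact_force: [0.1, -0.1, 0.1]
opening: 0.612
finger_force: 0.0
clock: 22.85
tool_pos: [0.5388, -0.3255, 0.2564]
eef_rot: [0.709, 0.706, -0.0, 0.0]
contact_force: [-0.1, 0.2, 0.1]
opening: 0.8
finger_force: 0.0
rim 0.189
sleeve 47 [ 0.539 -0.142  0.135]
```

View pics/end.png

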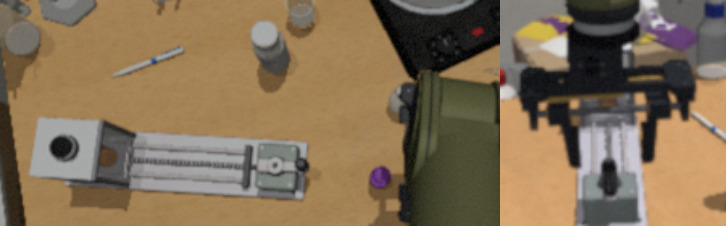

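The tray is home, the vial is standing in the hood at (107,157), the sleeve is free at (302,164) and the hand is clear.

```bash
python3 -c "from plant import r; print(r.finish_job())"
```

```text
the job is handed in; nothing more can be done
None
```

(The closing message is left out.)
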